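# Put the paint pots back in the stock rack in sequence

## Task

The four paint pots on the mixing shelf (the tray with the darker floor) are the steps of a colour run, and their order is the only record of it: move them to the empty stock rack, one pot to a bay, in the same sequence counted from the steel end plates. The pot nearest the shelf's steel plate goes into the bay nearest the rack's steel plate, the next pot into the next bay, and so on. Keep the pots upright, set each one down flat on the rack's floor rather than dropping it, and let go.

Things in the scene. Friction and masses are not known exactly. Their poses are not given: they have to be found in the camera images.
- bottle_center (a point): Squeeze bottle of white plastic: round body 46 mm in diameter and 72 mm tall, then a shoulder and a thin black cone nozzle, 105 mm tall in all, about 0.16 kg. Point: the pot's centre, half-way up; z is its axis, up. Loose, full, closed, rigid. At the start it stands on a 3 mm dark grey rubber disc in one of the four bays of the mixing shelf.
- jar_center (a point): Squat jar: white round body 51 mm in diameter and 50 mm tall, with a wide black lid 54 mm in diameter and 20 mm tall on top; 70 mm tall in all, about 0.2 kg. Point: the pot's centre, half-way up; z is its axis, up. Loose, full, closed, rigid. At the start it stands on a 3 mm dark grey rubber disc in one of the four bays of the mixing shelf.
- tin_center (a point): Square steel tin, 48 x 48 mm and 74 mm tall, with a small round black cap (28 mm) on top; 85 mm tall in all, about 0.26 kg; x and y are normal to its flat sides, within 0.15 rad of the shelf's at the start. Point: the pot's centre, half-way up; z is its axis, up. Loose, full, closed, rigid. At the start it stands on a 3 mm dark grey rubber disc in one of the four bays of the mixing shelf.
- can_center (a point): Round steel can with a flat lid and a paper band, 50 mm in diameter, 92 mm tall, about 0.24 kg. Point: the pot's centre, half-way up; z is its axis, up. Loose, full, closed, rigid. At the start it stands on a 3 mm dark grey rubber disc in one of the four bays of the mixing shelf.
- rack: The stock rack, to be filled: a low fixed tray of pale plywood, 90 x 355 x 22 mm, long along its y, empty at the start. Origin: centre of its underside, on the table. Its floor is 10 mm above the table. Battens that reach 22 mm above the table (12 mm above the floor) part it into four bays in a row, each 70 x 70 mm, centred at x = 0 and y = -127.5, -42.5, +42.5 and +127.5 mm of this frame.
- rack_plate: Upright steel end plate of the stock rack, 90 x 12 mm, fixed on the rack's last batten at one of its two ends (y = +170 or -170 mm in the rack's frame; this changes). Origin: centre of its underside, 22 mm above the table; its top is 60 mm above the table. The rack's other end bears only a flat wooden strip, 3 mm high. The bay centres lie 42.5, 127.5, 212.5 and 297.5 mm from this plate.
- shelf_plate: Upright steel end plate, like the rack's, at one end (which one changes) of the mixing shelf: a fixed tray like the stock rack, with the same floor, battens and bays, but a darker wooden floor. The shelf's bay centres, too, lie 42.5, 127.5, 212.5 and 297.5 mm from the plate. Origin: centre of its underside, 22 mm above the table; y runs along the row of bays (either way), x across it.
- disc_bottle: The fixed dark grey rubber disc, 66 mm in diameter and 3 mm thick, in the mixing shelf's bay where the squeeze bottle stands at the start. Origin: centre of its underside, 10 mm above the table; x and y are those of the shelf (y along the row).
- disc_jar: The fixed dark grey rubber disc, 66 mm in diameter and 3 mm thick, in the mixing shelf's bay where the squat jar stands at the start. Origin: centre of its underside, 10 mm above the table; x and y are those of the shelf (y along the row).
- disc_tin: The fixed dark grey rubber disc, 66 mm in diameter and 3 mm thick, in the mixing shelf's bay where the square tin stands at the start. Origin: centre of its underside, 10 mm above the table; x and y are those of the shelf (y along the row).
Not all that is in view belongs to the job. What is shaped like the part that bears bottle_center but green is not meant.

How it is judged (in metres and radians):
At the end, for the whole second after the job is handed in: Each pot stands in the bay of the stock rack that is as many bays from the rack's steel plate as it was from the shelf's at the start (within 20 mm along the row, 18 mm across), upright within 0.1 rad, on the rack's floor within 5 mm, at rest (((horizontal distance between disc_bottle and shelf_plate between 0.0225 and 0.0625 m and horizontal distance between bottle_center and rack_plate between 0.0225 and 0.0625 m) or (horizontal distance between disc_bottle and shelf_plate between 0.1075 and 0.1475 m and horizontal distance between bottle_center and rack_plate between 0.1075 and 0.1475 m) or (horizontal distance between disc_bottle and shelf_plate between 0.1925 and 0.2325 m and horizontal distance between bottle_center and rack_plate between 0.1925 and 0.2325 m) or (horizontal distance between disc_bottle and shelf_plate between 0.2775 and 0.3175 m and horizontal distance between bottle_center and rack_plate between 0.2775 and 0.3175 m)) and x of bottle_center in the frame of rack between -0.018 and 0.018 m and y of bottle_center in the frame of rack between -0.15 and 0.15 m and z of bottle_center in the frame of rack between 0.0575 and 0.0675 m and angle between each of bottle_center, jar_center, tin_center, can_center's own z axis and vertical below 0.1 rad and linear speed of each of bottle, jar, tin, can below 0.02 m/s and angular speed of each of bottle, jar, tin, can below 0.2 rad/s and ((horizontal distance between disc_jar and shelf_plate between 0.0225 and 0.0625 m and horizontal distance between jar_center and rack_plate between 0.0225 and 0.0625 m) or (horizontal distance between disc_jar and shelf_plate between 0.1075 and 0.1475 m and horizontal distance between jar_center and rack_plate between 0.1075 and 0.1475 m) or (horizontal distance between disc_jar and shelf_plate between 0.1925 and 0.2325 m and horizontal distance between jar_center and rack_plate between 0.1925 and 0.2325 m) or (horizontal distance between disc_jar and shelf_plate between 0.2775 and 0.3175 m and horizontal distance between jar_center and rack_plate between 0.2775 and 0.3175 m)) and x of jar_center in the frame of rack between -0.018 and 0.018 m and y of jar_center in the frame of rack between -0.15 and 0.15 m and z of jar_center in the frame of rack between 0.04 and 0.05 m and ((horizontal distance between disc_tin and shelf_plate between 0.0225 and 0.0625 m and horizontal distance between tin_center and rack_plate between 0.0225 and 0.0625 m) or (horizontal distance between disc_tin and shelf_plate between 0.1075 and 0.1475 m and horizontal distance between tin_center and rack_plate between 0.1075 and 0.1475 m) or (horizontal distance between disc_tin and shelf_plate between 0.1925 and 0.2325 m and horizontal distance between tin_center and rack_plate between 0.1925 and 0.2325 m) or (horizontal distance between disc_tin and shelf_plate between 0.2775 and 0.3175 m and horizontal distance between tin_center and rack_plate between 0.2775 and 0.3175 m)) and x of tin_center in the frame of rack between -0.018 and 0.018 m and y of tin_center in the frame of rack between -0.15 and 0.15 m and z of tin_center in the frame of rack between 0.0475 and 0.0575 m and (horizontal distance between can_center and rack_plate between 0.0225 and 0.0625 m or horizontal distance between can_center and rack_plate between 0.1075 and 0.1475 m or horizontal distance between can_center and rack_plate between 0.1925 and 0.2325 m or horizontal distance between can_center and rack_plate between 0.2775 and 0.3175 m) and x of can_center in the frame of rack between -0.018 and 0.018 m and y of can_center in the frame of rack between -0.15 and 0.15 m and z of can_center in the frame of rack between 0.051 and 0.061 m); the robot touches nothing.
It fails at once if a pot is tipped by more than 0.6 rad (angle between any of bottle_center, jar_center, tin_center, can_center's own z axis and vertical above 0.6 rad).
It fails at once if a pot is dropped (it falls at more than 0.7 m/s with no finger on it) ((linear speed of bottle above 0.7 m/s and contact force between bottle and the fingers below 0.05 N) or (linear speed of jar above 0.7 m/s and contact force between jar and the fingers below 0.05 N) or (linear speed of tin above 0.7 m/s and contact force between tin and the fingers below 0.05 N) or (linear speed of can above 0.7 m/s and contact force between can and the fingers below 0.05 N)).
It also fails if it takes over 112 s, if anything falls off the work surface, if the arm or the gripper's body presses on something with over 40 N, if the wrist force passes 120 N, or if a joint passes its speed limit or range.

## Robot

A 7-joint arm with a two-finger parallel gripper is mounted at the origin on the work surface. World frame = base frame: x ahead of the robot, y to its left, z up, the work surface at z = 0. Lengths are in mm, angles in rad, forces in N, time in s.
With the tool pointing down it reaches from about 350 to 900 mm from the base axis. Payload 8.1 kg.
Tool frame: the origin (TCP) lies midway between the tips of the shut fingers; the grasp point (between the pads) lies 19 mm behind it; z points along the fingers, y is the line along which they close (so a half turn about z gives the same grasp; the last joint's range is limited). The gripper opens to 85 mm and grips with 20 to 120 N. Pads are 22 mm wide; open, the fingers measure 114 mm over their backs; the gripper's body (76 mm by 85 mm) begins 54 mm behind the grasp point. The pads swing forward as they close: fully open they stand 13 mm farther back than shut.
Start: joints at [1.056, 0.434, 0.025, 1.573, -0.012, 1.134, -0.075], TCP at [250.141, -572.775, 231.323] pointing down, gripper open.
Joint ranges: [-2.62, 2.62], [-0.44, 2.09], [-1.27, 1.32], [0.08, 2.57], [-1.32, 4.46], [0.12, 2], [-2.74, 2.74]. Speed limits (rad/s): [2.22, 2.22, 3.01, 3.01, 3.14, 3.14, 3.14].

## Interface

Orientations are given as a unit quaternion [x, y, z, w].
In Python, from cell import arm, cams gives the robot as it stands. The module is installed in compiled form; this text tells all that it offers.
- The arm moves only by the tool step_arm, never from a script. Its argument "steps" is a list of rows, each a list of 7 numbers: the gripper's target within -1 to 1 (fully open at 1, half-way at 0, shut at -1), then the shift along the tool's x, y, z as a fraction of full scale, then the turn, a rotation vector about the tool's x, y, z as a fraction of full scale. In form: [[claw, tx, ty, tz, rx, ry, rz], ...]. A call has 1 to 10 rows; each row is the pose to reach, as a shift and turn from the pose commanded when the call began, along the tool's axes at that moment; what a row does not reach only later rows make up. Full scale, the value 1, is 0.12 m for a shift and pi/4 rad for a turn. A row lasts 1/10 s, in which the tool goes at most 50 mm and 8.59 degrees, less where a joint would pass 70% of its speed; a pose out of reach is approached as far as the arm can. A call with a number of a shift or a turn outside -1 to 1 is refused whole. A call with a gripper value outside its range is refused whole. The fingers move at their own pace and stop on an object; "newtons" is the grip in N (left out, the last holds). Time passes only in rows, so rows that repeat a pose let the fingers close. It gives the time, the measured TCP pose, the force, the opening and the grip force at its end, in the units of the state.
- arm.observe(): the state, without advancing time (a new reading comes with each control period).
- cams.get_image(name): name is "scene" or "top"; returns (picture, depth): 384x512x3 uint8, red, green, blue; 384x512 float32, mm along the optical axis (not along the pixel's ray), 0 where there is no reading.
- cams.calibration(name): a dict with "mtx" (3x3 intrinsics, pixels), "k1" (the pictures are not rectified: a ray, as slopes to the right and down, at radius r is drawn at 1 + k1 r^2 times it, then the intrinsics apply), "extrinsics" (4x4, takes a point from camera to world coordinates). Camera axes: x right, y up, looking along -z (the intrinsics and any distortion apply to the point x, -y, -z); pixel columns grow to the right and rows downward; lengths in mm; the calibration is good to about 2 mm. A picture is of the moment at which its call begins. calibration takes no time and is no camera call.
- arm.sign_off(): hands the job in; it is judged then, once.
The state is a dict: "t": time; "qpos": joint angles; "qd": joint speeds; "joint_efforts": joint torques, N m; "ee_pos": TCP position; "ee_rot": TCP orientation; "contact_force": force on the tool from outside, world axes, zero at the start; "moment": the same for the moment, N m; "width": finger opening in mm; "finger_force": force on a finger pad.
Only numpy, scipy, OpenCV 4.12 (cv2) and the standard library are available. Lean on these libraries where they do the work, as an engineer would, in place of code of your own. Each camera call takes 0.05 s, during which the arm holds its last target. There are 200 camera calls.

## Working session

There is one attempt and no reset: what is moved stays moved. The work goes in short steps, Python scripts to look and compute and a tool call to move; the robot and the scene stay as the last step left them, time stands still between calls to the robot, and variables do not carry over. Pictures are saved under pics/ and viewed, at most 14 in all, crops included, and the job is handed in when it is done.

Besides the shell and the picture viewer there is one more tool, called after ">>>" by a JSON object that holds its "fn" and its "kwargs". step_arm: Moves the arm, as the interface text tells. Its arguments: {"type":"object","properties":{"steps":{"type":"array","items":{"type":"array","items":{"type":"number","minimum":-1,"maximum":1}}},"newtons":{"type":"number"}},"required":["steps"]}

```bash
mkdir -p pics
python3 - <<'E'
from cell import arm,cams
import cv2,numpy as np
s=arm.observe();print(s)
for n in("scene","top"):
    c=cams.calibration(n);print(n,c)
    p,d=cams.get_image(n);np.savez(f"{n}0.npz",p=p,d=d)
    cv2.imwrite(f"pics/{n}0.png",p[:,:,::-1])
E
```

```text
{'t': 0.0, 'qpos': array([ 1.05638685,  0.43525112,  0.02498091,  1.5741168 , -0.01163085,
        1.13402568, -0.07507716]), 'qd': array([ 4.87439954e-04,  9.74161576e-05, -1.65183160e-03, -3.36514119e-06,
        8.54354509e-04, -1.04058501e-03, -1.18416454e-03]), 'joint_efforts': array([-5.24190527e-04, -6.70479870e+01,  1.02377795e+00, -3.16219568e+01,
        1.51231396e-02,  1.24799501e-02, -1.55229958e-05]), 'ee_pos': array([ 249.90756504, -572.28604235,  230.50097384]), 'ee_rot': array([ 9.78882969e-01,  2.04419785e-01, -2.30120091e-04, -7.95194708e-04]), 'contact_force': array([ 0.03160377, -0.2433317 , -0.16721366]), 'moment': array([0.00117168, 0.01371438, 0.03606004]), 'finger_force': 0.0, 'width': 85.13003528469321}
scene {'mtx': array([[467.13065607,   0.        , 255.46046968],
       [  0.        , 467.13065607, 194.85958386],
       [  0.        ,   0.        ,   1.        ]]), 'k1': -0.13007484932103563, 'extrinsics': array([[-3.32910242e-01, -7.97479831e-01,  5.03186535e-01,
         1.11788899e+03],
       [ 9.42828463e-01, -2.72647813e-01,  1.91670708e-01,
         2.35042655e+02],
       [-1.56608151e-02,  5.38227729e-01,  8.42653933e-01,
         1.12481577e+03],
       [ 0.00000000e+00,  0.00000000e+00,  0.00000000e+00,
         1.00000000e+00]])}
top {'mtx': array([[415.72964968,   0.        , 258.30164562],
       [  0.        , 415.72964968, 187.96980414],
       [  0.        ,   0.        ,   1.        ]]), 'k1': -0.01644350824069414, 'extrinsics': array([[ 1.43645935e-02,  9.87409843e-01, -1.57529236e-01,
         3.22293653e+02],
       [-9.99876178e-01,  1.51973305e-02,  4.08291760e-03,
        -1.46028603e+01],
       [ 6.42553688e-03,  1.57451081e-01,  9.87505883e-01,
         1.05268632e+03],
       [ 0.00000000e+00,  0.00000000e+00,  0.00000000e+00,
         1.00000000e+00]])}
```

View pics/scene0.png

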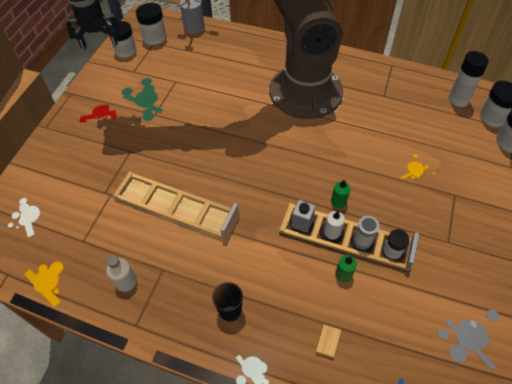

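View pics/top0.png

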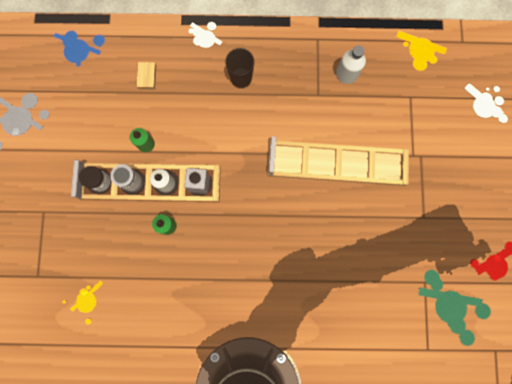

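The scene view shows the shelf at right with its plate at (413,250), and the rack at left with its plate at (229,220). In the top view the shelf plate is at (78,180) and the pots from it run jar (96,179), can (127,178), bottle (163,181), tin (197,181). The empty rack's plate is at (272,157), with bays at (290,160), (321,162), (355,163) and (388,166).

Possible confusions (top):
- **Squeeze bottle:** the white one at (163,181), not the green ones at (141,138) and (163,224) or the grey bottle at (350,65).
- **Jar:** the one at (96,179), not the black cup at (240,68).

I choose the four in the shelf and will check them with a crop.

```bash
cat > h.py <<'E'
import numpy as np,cv2
from cell import arm,cams
def cloud(n,d):
    c=cams.calibration(n);K=c["mtx"]
    v,u=np.mgrid[:384,:512].astype(float)
    dist=np.array([c["k1"],0,0,0,0])
    q=cv2.undistortPoints(np.stack([u.ravel(),v.ravel()],1)[:,None],K,dist)[:,0]
    z=d.ravel().astype(float)
    P=np.stack([q[:,0]*z,-q[:,1]*z,-z,np.ones_like(z)],1)@c["extrinsics"].T
    P[z==0]=np.nan
    return P[:,:3].reshape(384,512,3)
E
python3 - <<'E'
from h import *
r=[]
for n in("scene","top"):
    f=np.load(f"{n}0.npz");W=cloud(n,f["d"]);np.save(n+"W.npy",W)
    tab=W[np.abs(W[...,2])<8][:,2];print(n,"table z",np.median(tab))
    pts={"scene":{"jar":(396,237),"can":(369,226),"bot":(336,213),"tin":(304,207),"sp":(414,243),"rp":(231,213)},"top":{"jar":(96,178),"can":(124,174),"bot":(158,178),"tin":(195,178),"sp":(78,180),"rp":(272,150)}}[n]
    for k,(u,v) in pts.items(): print(k,W[v,u].round(1))
    # blob tops
    for nm,(x0,x1,y0,y1) in {}.items():pass
W=np.load("topW.npy");S=np.load("sceneW.npy")
p=np.load("top0.npz")["p"];q=np.load("scene0.npz")["p"]
a=cv2.resize(p[120:245,60:225,::-1],None,fx=3,fy=3,interpolation=2);b=cv2.resize(q[165:290,270:430,::-1],None,fx=3,fy=3,interpolation=2)
h=min(a.shape[0],b.shape[0]);a=a[:h,:400] if 0 else a
cv2.imwrite("pics/crop.png",cv2.resize(np.hstack([a[:h],b[:h]]),(800,308)))
for w in(S,W):
    m=w[(w[...,2]>60)&(w[...,2]<160)&(w[...,0]>350)&(w[...,0]<750)&(w[...,1]>-420)&(w[...,1]<520)]
    # 10mm grid components
    g=np.zeros((100,190),np.uint8);ij=((m[:,:2]-[350,-430])/5).astype(int);np.maximum.at(g,(ij[:,0],ij[:,1]),1)
    k,l,st,c=cv2.connectedComponentsWithStats(g)
    lab=l[ij[:,0],ij[:,1]]
    for i in range(1,k):
        t=m[lab==i]
        if len(t)>15: print(len(t),t.min(0).round(),t.max(0).round())
    print()
E
```

```text
scene table z -0.5853459520510569
jar [499.7 375.4  82.4]
can [503.4 301.9 103.7]
bot [501.3 214.3 116.4]
tin [498.9 131.5  97.3]
sp [486.3 427.   56. ]
rp [556.  -49.7  58.8]
top table z -0.15581546134285418
jar [495.2 366.9  82.1]
can [500.9 292.4 108.3]
bot [492.  212.4 112.1]
tin [496.4 129.9  94.9]
sp [494.8 422.2  52.5]
rp [576.3 -51.1  57.2]
215 [372. 187.  60.] [414. 230. 105.]
391 [472. 106.  60.] [525. 157. 104.]
303 [477. 194.  60.] [522. 240. 119.]
473 [472. 273.  60.] [526. 326. 110.]
403 [474. 355.  61.] [529. 411.  88.]
47 [488. 422.  60.] [546. 433.  65.]
72 [523. -58.  60.] [611. -44.  67.]
285 [580. 252.  60.] [627. 297. 106.]

305 [369. 186.  61.] [413. 230. 108.]
77 [456. 422.  60.] [540. 434.  65.]
454 [474. 106.  60.] [523. 156. 100.]
331 [475. 193.  60.] [519. 238. 119.]
494 [475. 274.  60.] [523. 327. 111.]
433 [474. 357.  60.] [524. 410.  87.]
74 [523. -58.  60.] [611. -44.  65.]
293 [578. 252.  60.] [623. 297. 108.]
```

View pics/crop.png

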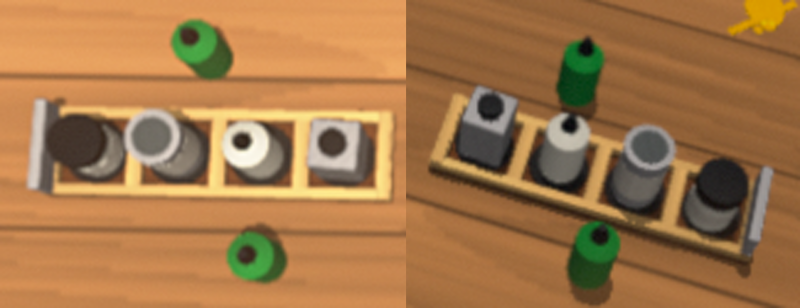

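The crop confirms jar, can, white bottle and tin in order from the shelf's steel plate; the green bottles stand beside the shelf. Next I'll fit the poses.

Run:
```python
from h import *
from scipy.optimize import least_squares
for n in("scene","top"):
    W=np.load(n+"W.npy")
    def box(z0,z1,x0,x1,y0,y1): return W[(W[...,2]>z0)&(W[...,2]<z1)&(W[...,0]>x0)&(W[...,0]<x1)&(W[...,1]>y0)&(W[...,1]<y1)]
    print(n)
    for nm,b in{"rack":(6,30,480,680,-450,-10),"shelf":(16,30,430,570,60,460)}.items():
        m=box(*b);r=cv2.minAreaRect(m[:,:2].astype(np.float32));print(nm,len(m),r,np.percentile(m[:,2],[5,50,95]))
    m=box(50,70,500,640,-70,-30);print("rplate",(m.min(0)+m.max(0))/2)
    m=box(45,70,440,560,415,445);print("splate",(m.min(0)+m.max(0))/2)
    for nm,y,z0,z1,R in(("jar",384,72,90,27),("can",300,100,112,25),("tin",131,80,93,None),("bottle",216,60,80,23)):
        m=box(z0,z1,460,540,y-38,y+38)
        r=cv2.minAreaRect(m[:,:2].astype(np.float32));e=cv2.minEnclosingCircle(m[:,:2].astype(np.float32))
        print(nm,len(m),np.round(r[0]+r[1]+(r[2],),1),"circ",np.round(e[0]+(e[1],),1),"z95",np.percentile(m[:,2],[50,95]).round(1))
```

```text
scene
rack 3497 ((578.5648803710938, -215.72409057617188), (391.76580810546875, 170.6361083984375), 88.90483856201172) [ 7.14746196 12.88941868 24.74346846]
shelf 1526 ((499.4622497558594, 258.3603515625), (355.54400634765625, 95.36457061767578), 89.53778076171875) [17.0119405  21.60406992 27.03040273]
rplate [567.37653151 -51.29591724  58.91993094]
splate [501.43538618 427.14716475  54.98963755]
jar 358 [501.6 382.1  54.1  54.7  80.6] circ [500.7 382.6  29. ] z95 [81.7 85. ]
can 310 [498.3 299.1  52.7  51.9  68.2] circ [499.  299.5  27.3] z95 [104.6 107.9]
tin 229 [498.3 131.2  48.5  51.2  85.9] circ [497.9 132.6  32.8] z95 [86.1 90.7]
bottle 75 [510.4 217.1  23.1  45.9   1.9] circ [499.9 216.7  23. ] z95 [69.5 79.4]
top
rack 4649 ((572.1524658203125, -228.1832733154297), (432.06646728515625, 134.2605743408203), 89.57636260986328) [ 7.36296008 11.78175379 24.21672972]
shelf 1848 ((500.2434997558594, 254.2604522705078), (347.562255859375, 91.25936126708984), 89.92874145507812) [17.69969049 22.18430608 26.40439312]
rplate [567.45518948 -51.28638617  59.62165863]
splate [498.78997235 428.34122483  55.27264325]
jar 405 [498.9 383.2  53.2  50.4  89.4] circ [498.7 383.2  27.2] z95 [82.8 85.4]
can 378 [499.  300.1  50.9  49.6  57.6] circ [499.4 300.   26.6] z95 [105.4 107.9]
tin 301 [499.1 131.   48.1  48.9  86. ] circ [498.6 130.5  31.1] z95 [86.7 90. ]
bottle 38 [488.6 203.7  14.3  41.8  51. ] circ [492.9 209.1  20.9] z95 [70.6 78.6]
```

Run:
```python
from h import *
for n in("scene","top"):
    W=np.load(n+"W.npy")
    M=((W[...,2]>15)&(W[...,2]<30)&(W[...,0]>480)&(W[...,0]<660)&(W[...,1]>-450)&(W[...,1]<-30)).astype(np.uint8)
    k,l,s,c=cv2.connectedComponentsWithStats(M);i=1+s[1:,4].argmax();m=W[l==i]
    r=cv2.minAreaRect(m[:,:2].astype(np.float32));print(n,len(m),r,np.percentile(m[:,2],50))
    # edges: per y bin the x mid
    ys=np.arange(-390,-60,15);mid=[(m[abs(m[:,1]-y)<8,0].min()+m[abs(m[:,1]-y)<8,0].max())/2 for y in ys if (abs(m[:,1]-y)<8).sum()>3]
    print(np.polyfit(ys[:len(mid)],mid,1),np.round(mid))
    print("floor z",[np.nanmedian(W[(abs(W[...,0]-575)<20)&(abs(W[...,1]-y)<20)][:,2]).round(1) for y in(-94,-179,-264,-349)])
    M=((W[...,2]>15)&(W[...,2]<30)&(W[...,0]>430)&(W[...,0]<560)&(W[...,1]>60)&(W[...,1]<460))
```

```text
scene 1513 ((557.1029052734375, -221.4885711669922), (356.2318115234375, 94.24781799316406), 86.73081970214844) 21.44524098158422
[5.55136616e-02 5.69685449e+02] [548. 549. 550. 550. 551. 551. 552. 554. 555. 555. 558. 558. 558. 558.
 559. 561. 562. 562. 563. 564. 564. 565.]
floor z [np.float64(9.6), np.float64(9.9), np.float64(10.7), np.float64(11.0)]
top 1821 ((558.5286254882812, -220.8257598876953), (352.9232482910156, 91.52835845947266), 86.93168640136719) 21.79852730127709
[6.03924674e-02 5.70855372e+02] [547. 548. 549. 550. 551. 552. 553. 554. 554. 556. 556. 557. 558. 559.
 560. 562. 563. 563. 563. 565. 565. 566.]
floor z [np.float64(9.5), np.float64(10.2), np.float64(9.8), np.float64(10.2)]
```

>>> {"fn": "step_arm", "kwargs": {"steps": [[1,0.9,-0.98,0,0,0,-0.7],[1,0.9,-0.98,0,0,0,-0.7],[1,0.9,-0.98,0,0,0,-0.7],[1,0.9,-0.98,0,0,0,-0.7],[1,0.9,-0.98,0,0,0,-0.7]], "newtons": 40}}

```text
t: 0.6
ee_pos: [303.0, -419.7, 231.4]
ee_rot: [0.885, 0.465, 0.0, -0.0]
contact_force: [-0.3, -1.5, 0.5]
width: 85.6
finger_force: 0.0
```

>>> {"fn": "step_arm", "kwargs": {"steps": [[1,1,-0.27,0,0,0,-0.7],[1,1,-0.27,0,0,0,-0.7],[1,1,-0.27,0,0,0,-0.7],[1,1,-0.27,0,0,0,-0.7],[1,1,-0.27,0,0,0,-0.7]]}}

```text
t: 1.1
ee_pos: [344.1, -305.8, 231.3]
ee_rot: [0.729, 0.685, -0.0, 0.0]
contact_force: [0.3, -0.4, 0.5]
width: 85.3
finger_force: 0.0
```

>>> {"fn": "step_arm", "kwargs": {"steps": [[1,1,0.33,0,0,0,0],[1,1,0.33,0,0,0,0],[1,1,0.33,0,0,0,0],[1,1,0.33,0,0,0,0]]}}

```text
t: 1.5
ee_pos: [392.3, -185.4, 231.4]
ee_rot: [0.729, 0.685, 0.001, 0.0]
contact_force: [-0.2, 0.0, -0.1]
width: 85.4
finger_force: 0.0
```

>>> {"fn": "step_arm", "kwargs": {"steps": [[1,1,0.33,0,0,0,0],[1,1,0.33,0,0,0,0],[1,1,0.33,0,0,0,0],[1,1,0.33,0,0,0,0],[1,1,0.33,0,0,0,0],[1,1,0.33,0,0,0,0]]}}

```text
t: 2.1
ee_pos: [437.2, -72.4, 231.0]
ee_rot: [0.73, 0.684, -0.0, -0.0]
contact_force: [-1.1, -0.4, -0.1]
width: 85.2
finger_force: 0.0
```

>>> {"fn": "step_arm", "kwargs": {"steps": [[1,0.86,0.2,0,0,0,0],[1,0.86,0.2,0,0,0,0],[1,0.86,0.2,0,0,0,0],[1,0.86,0.2,0,0,0,0]]}}

```text
t: 2.5
ee_pos: [467.8, 31.5, 231.1]
ee_rot: [0.728, 0.686, -0.0, -0.0]
contact_force: [-0.4, -0.2, 0.5]
width: 85.3
finger_force: 0.0
```

>>> {"fn": "step_arm", "kwargs": {"steps": [[1,0.86,0.2,0,0,0,0],[1,0.86,0.2,0,0,0,0],[1,0.86,0.2,0,0,0,0],[1,0.86,0.2,0.8,0,0,0],[1,0.86,0.2,0.8,0,0,0],[1,0.86,0.2,0.8,0,0,0],[1,0.86,0.2,0.8,0,0,0],[1,0.86,0.2,0.8,0,0,0]]}}

```text
t: 3.3
ee_pos: [499.2, 132.7, 137.5]
ee_rot: [0.728, 0.685, 0.001, 0.001]
contact_force: [0.8, -0.1, -0.2]
width: 85.5
finger_force: 0.0
```

Run:
```python
from h import *
s=arm.observe();print(s['ee_pos'],s['qpos'].round(2),s['t'])
p,d=cams.get_image("top");q,e=cams.get_image("scene")
cv2.imwrite("pics/a1.png",np.hstack([cv2.resize(p[110:250,60:260],(400,280)),cv2.resize(q[140:280,260:460],(400,280))])[:,:,::-1])
```

```text
[499.20639152 132.66041796 137.52545337] [ 0.06  0.43 -0.56  1.92  0.29  0.88 -0.71] 3.3
```

View pics/a1.png

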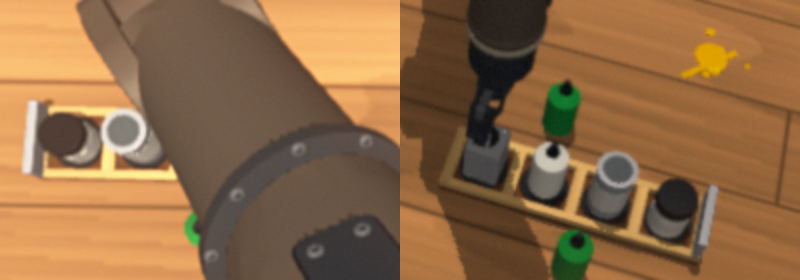

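The scene half shows the open gripper above the tin at (487,120), with the other pots undisturbed. I'll lower, grip and lift a little.

>>> {"fn": "step_arm", "kwargs": {"steps": [[1,-0.01,0,0.3,0,0,0],[1,-0.01,0,0.5,0,0,0],[1,-0.01,0,0.65,0,0,0],[1,-0.01,0,0.73,0,0,0],[1,-0.01,0,0.73,0,0,0],[1,-0.01,0,0.73,0,0,0]]}}

```text
t: 4.0
ee_pos: [498.4, 132.3, 48.8]
ee_rot: [0.728, 0.686, 0.001, 0.0]
contact_force: [-0.1, -0.1, -0.3]
width: 85.4
finger_force: 0.0
```

>>> {"fn": "step_arm", "kwargs": {"steps": [[-1,0,0,0,0,0,0],[-1,0,0,0,0,0,0],[-1,0,0,0,0,0,0],[-1,0,0,0,0,0,0],[-1,0,0,0,0,0,0],[-1,0,0,0,0,0,0],[-1,0,0,0,0,0,0],[-1,0,0,0,0,0,0]], "newtons": 50}}

```text
t: 4.8
ee_pos: [498.1, 132.1, 48.6]
ee_rot: [0.728, 0.686, 0.0, 0.0]
contact_force: [-0.2, -0.6, 7.2]
width: 47.2
finger_force: 51.3
```

>>> {"fn": "step_arm", "kwargs": {"steps": [[-1,0,0,-0.08,0,0,0],[-1,0,0,-0.2,0,0,0],[-1,0,0,-0.4,0,0,0],[-1,0,0,-0.6,0,0,0],[-1,0,0,-0.7,0,0,0],[-1,0,0,-0.7,0,0,0]]}}

```text
t: 5.4
ee_pos: [498.5, 132.3, 133.3]
ee_rot: [0.728, 0.686, 0.001, 0.001]
contact_force: [0.3, 0.7, -3.6]
width: 47.9
finger_force: 52.2
```

>>> {"fn": "step_arm", "kwargs": {"steps": [[-1,-0.06,0.01,0,0,0,0],[-1,-0.16,0.03,0,0,0,0],[-1,-0.32,0.06,0,0,0,0],[-1,-0.54,0.1,0,0,0,0],[-1,-0.76,0.13,0,0,0,0],[-1,-0.99,0.174,0,0,0,0]]}}

```text
t: 6.0
ee_pos: [510.5, 9.9, 130.5]
ee_rot: [0.728, 0.686, -0.001, -0.001]
contact_force: [0.8, -0.1, -2.9]
width: 47.6
finger_force: 52.1
```

>>> {"fn": "step_arm", "kwargs": {"steps": [[-1,-0.25,0.04,0,0,0,0],[-1,-0.5,0.08,0,0,0,0],[-1,-0.75,0.13,0,0,0,0],[-1,-0.99,0.174,0,0,0,0]]}}

```text
t: 6.4
ee_pos: [524.1, -110.5, 130.4]
ee_rot: [0.728, 0.685, -0.001, -0.001]
contact_force: [1.3, 0.2, -3.1]
width: 47.7
finger_force: 52.1
```

>>> {"fn": "step_arm", "kwargs": {"steps": [[-1,-0.25,0.04,0,0,0,0],[-1,-0.5,0.08,0,0,0,0],[-1,-0.75,0.13,0,0,0,0],[-1,-0.99,0.174,0,0,0,0]]}}

```text
t: 6.8
ee_pos: [537.5, -230.2, 130.3]
ee_rot: [0.728, 0.685, -0.001, -0.001]
contact_force: [0.1, 0.3, -2.9]
width: 47.7
finger_force: 52.1
```

>>> {"fn": "step_arm", "kwargs": {"steps": [[-1,-0.25,0.04,0,0,0,0],[-1,-0.5,0.08,0,0,0,0],[-1,-0.7,0.13,0,0,0,0],[-1,-0.85,0.15,0,0,0,0],[-1,-0.95,0.174,0,0,0,0],[-1,-0.99,0.174,0,0,0,0],[-1,-0.99,0.174,0,0,0,0],[-1,-0.99,0.174,0,0,0,0]]}}

```text
t: 7.6
ee_pos: [552.9, -345.8, 131.7]
ee_rot: [0.727, 0.686, 0.0, -0.0]
contact_force: [-0.5, 0.3, -3.4]
width: 47.8
finger_force: 52.2
```

Run:
```python
from h import *
s=arm.observe();print(s['ee_pos'],s['qpos'].round(2),s['t'],s['width'])
p,d=cams.get_image("top");q,e=cams.get_image("scene")
cv2.imwrite("pics/a2.png",np.hstack([cv2.resize(p[110:250,240:440],(400,280)),cv2.resize(q[120:260,80:280],(400,280))])[:,:,::-1])
```

```text
[ 552.87168582 -345.83475355  131.67925402] [ 0.77  0.61 -0.46  1.58  0.3   1.01  0.17] 7.6 47.80040835456642
```

View pics/a2.png

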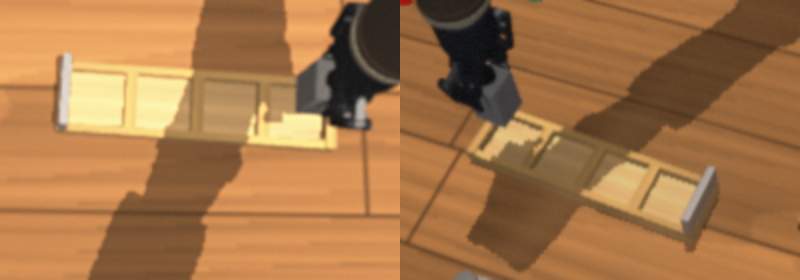

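The tin hangs upright over the rack's far bay (scene half at (500,100), top half at (318,90)). I'll lower it and let go.

>>> {"fn": "step_arm", "kwargs": {"steps": [[-1,-0.01,-0.015,0.15,0,0,0],[-1,-0.01,-0.015,0.35,0,0,0],[-1,-0.01,-0.015,0.52,0,0,0],[-1,-0.01,-0.015,0.63,0,0,0],[-1,-0.01,-0.015,0.68,0,0,0],[-1,-0.01,-0.015,0.7,0,0,0],[-1,-0.01,-0.015,0.715,0,0,0],[-1,-0.01,-0.015,0.72,0,0,0],[-1,-0.01,-0.015,0.725,0,0,0],[-1,-0.01,-0.015,0.725,0,0,0]]}}

```text
t: 8.7
ee_pos: [551.3, -348.7, 45.7]
ee_rot: [0.728, 0.686, 0.0, 0.001]
contact_force: [-0.9, 1.1, 3.1]
width: 47.3
finger_force: 52.6
```

>>> {"fn": "step_arm", "kwargs": {"steps": [[1,0,0,0,0,0,0],[1,0,0,0,0,0,0],[1,0,0,0,0,0,0],[1,0,0,0,0,0,0],[1,0,0,0,0,0,0],[1,0,0,0,0,0,0]]}}

```text
t: 9.3
ee_pos: [550.9, -348.4, 44.7]
ee_rot: [0.728, 0.686, -0.0, 0.0]
contact_force: [-0.5, -0.0, -0.1]
width: 85.4
finger_force: 0.0
```

>>> {"fn": "step_arm", "kwargs": {"steps": [[1,0,0,-0.15,0,0,0],[1,0,0,-0.4,0,0,0],[1,0,0,-0.7,0,0,0],[1,0,0,-0.95,0,0,0],[1,0,0,-0.95,0,0,0]]}}

```text
t: 9.8
ee_pos: [553.4, -349.2, 163.6]
ee_rot: [0.728, 0.686, 0.001, 0.004]
contact_force: [0.1, 0.1, -0.5]
width: 85.4
finger_force: 0.0
```

>>> {"fn": "step_arm", "kwargs": {"steps": [[1,0.4,-0.07,0,0,0,0],[1,0.93,-0.148,0,0,0,0],[1,0.93,-0.148,0,0,0,0]]}}

```text
t: 10.1
ee_pos: [539.5, -229.4, 158.6]
ee_rot: [0.726, 0.688, 0.001, -0.001]
contact_force: [-0.5, 1.0, -0.5]
width: 85.5
finger_force: 0.0
```

>>> {"fn": "step_arm", "kwargs": {"steps": [[1,0.4,-0.07,0,0,0,0],[1,0.8,-0.13,0,0,0,0],[1,0.93,-0.148,0,0,0,0]]}}

```text
t: 10.4
ee_pos: [528.0, -117.7, 158.6]
ee_rot: [0.726, 0.688, 0.001, -0.001]
contact_force: [1.1, 0.6, 0.5]
width: 85.7
finger_force: 0.0
```

>>> {"fn": "step_arm", "kwargs": {"steps": [[1,0.4,-0.07,0,0,0,0],[1,0.8,-0.13,0,0,0,0],[1,0.93,-0.148,0,0,0,0]]}}

```text
t: 10.7
ee_pos: [516.9, -5.8, 158.8]
ee_rot: [0.726, 0.688, 0.001, -0.001]
contact_force: [0.3, -0.1, -0.6]
width: 85.5
finger_force: 0.0
```

>>> {"fn": "step_arm", "kwargs": {"steps": [[1,0.4,-0.07,0,0,0,0],[1,0.8,-0.13,0,0,0,0],[1,0.93,-0.148,0,0,0,0]]}}

```text
t: 11.0
ee_pos: [505.6, 106.8, 158.8]
ee_rot: [0.726, 0.688, 0.001, -0.001]
contact_force: [0.6, 0.0, 0.5]
width: 85.2
finger_force: 0.0
```

>>> {"fn": "step_arm", "kwargs": {"steps": [[1,0.4,-0.07,0,0,0,0],[1,0.8,-0.13,0,0,0,0],[1,0.93,-0.148,0,0,0,0],[1,0.93,-0.148,0,0,0,0],[1,0.93,-0.148,0,0,0,0],[1,0.93,-0.148,0,0,0,0]]}}

```text
t: 11.6
ee_pos: [495.9, 211.7, 158.3]
ee_rot: [0.729, 0.685, -0.001, 0.0]
contact_force: [0.2, -0.0, -0.5]
width: 85.3
finger_force: 0.0
```

Run:
```python
from h import *
s=arm.observe();print(s['ee_pos'],s['qpos'].round(2),s['t'],s['width'])
p,d=cams.get_image("top");q,e=cams.get_image("scene")
for n,dd in(("top",d),("scene",e)):
    W=cloud(n,dd);m=W[(W[...,2]>78)&(W[...,2]<92)&(abs(W[...,0]-551)<45)&(abs(W[...,1]+348)<45)]
    print(n,len(m),cv2.minAreaRect(m[:,:2].astype(np.float32)),W[(abs(W[...,0]-551)<5)&(abs(W[...,1]+348)<5)][:,2])
cv2.imwrite("pics/a3.png",np.hstack([cv2.resize(q[140:280,250:450],(400,280)),cv2.resize(q[120:260,80:280],(400,280))])[:,:,::-1])
```

```text
[495.88086388 211.72544439 158.27604358] [-0.06  0.44 -0.59  1.84  0.3   0.95 -0.85] 11.6 85.31332384175467
top 282 ((550.1092529296875, -347.98785400390625), (44.84650421142578, 48.45789337158203), 86.2759017944336) [95.89846766 94.81273947 94.78050563 96.28190595 95.34774411 90.12766945
 93.65447317 91.7653905  96.67392812 93.83267816 96.22002861 96.80082786
 96.45724732 95.34351868 95.07711935 94.55717446 97.23552719]
scene 186 ((552.650634765625, -349.22235107421875), (51.13819122314453, 47.676082611083984), 85.2777099609375) [91.95576689 94.64186084 95.19348166 90.9940914  91.5547716  91.14272401
 92.03529895 96.58422261 90.88830044 92.41636643 92.15931885]
```

View pics/a3.png

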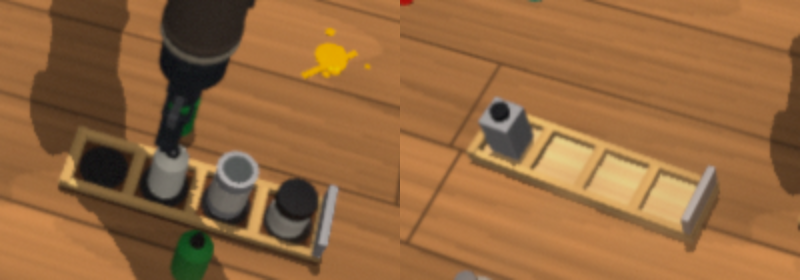

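The tin stands upright in the end bay (right half at (508,130)) and the gripper is above the white bottle (left half at (170,150)). Now the bottle.

>>> {"fn": "step_arm", "kwargs": {"steps": [[1,0.035,0.02,0.1,0,0,0],[1,0.035,0.02,0.35,0,0,0],[1,0.035,0.02,0.6,0,0,0],[1,0.035,0.02,0.8,0,0,0],[1,0.035,0.02,0.89,0,0,0],[1,0.035,0.02,0.89,0,0,0],[1,0.035,0.02,0.89,0,0,0]]}}

```text
t: 12.4
ee_pos: [498.5, 218.2, 52.4]
ee_rot: [0.728, 0.686, 0.0, 0.0]
contact_force: [-0.8, 0.7, 0.8]
width: 85.3
finger_force: 0.0
```

>>> {"fn": "step_arm", "kwargs": {"steps": [[-1,0,0,0,0,0,0],[-1,0,0,0,0,0,0],[-1,0,0,0,0,0,0],[-1,0,0,0,0,0,0],[-1,0,0,0,0,0,0],[-1,0,0,0,0,0,0],[-1,0,0,0,0,0,0],[-1,0,0,0,0,0,0]], "newtons": 40}}

```text
t: 13.2
ee_pos: [498.4, 218.2, 52.8]
ee_rot: [0.728, 0.686, 0.001, 0.0]
contact_force: [-1.1, -1.3, 6.3]
width: 44.8
finger_force: 40.1
```

>>> {"fn": "step_arm", "kwargs": {"steps": [[-1,0,0,-0.08,0,0,0],[-1,0,0,-0.2,0,0,0],[-1,0,0,-0.4,0,0,0],[-1,0,0,-0.6,0,0,0],[-1,0,0,-0.7,0,0,0],[-1,0,0,-0.7,0,0,0]]}}

```text
t: 13.8
ee_pos: [499.2, 218.6, 138.1]
ee_rot: [0.728, 0.686, 0.002, 0.001]
contact_force: [0.1, -0.5, -1.2]
width: 44.6
finger_force: 41.4
```

>>> {"fn": "step_arm", "kwargs": {"steps": [[-1,-0.06,0.01,0,0,0,0],[-1,-0.16,0.03,0,0,0,0],[-1,-0.32,0.06,0,0,0,0],[-1,-0.54,0.1,0,0,0,0],[-1,-0.76,0.14,0,0,0,0],[-1,-0.99,0.183,0,0,0,0]]}}

```text
t: 14.4
ee_pos: [512.2, 95.6, 134.7]
ee_rot: [0.728, 0.686, -0.001, -0.0]
contact_force: [0.7, -0.5, -0.6]
width: 44.6
finger_force: 41.3
```

>>> {"fn": "step_arm", "kwargs": {"steps": [[-1,-0.25,0.045,0,0,0,0],[-1,-0.5,0.09,0,0,0,0],[-1,-0.75,0.14,0,0,0,0],[-1,-0.99,0.183,0,0,0,0]]}}

```text
t: 14.8
ee_pos: [526.8, -24.7, 134.7]
ee_rot: [0.728, 0.685, -0.001, -0.001]
contact_force: [0.3, -0.0, -2.3]
width: 44.8
finger_force: 41.3
```

>>> {"fn": "step_arm", "kwargs": {"steps": [[-1,-0.25,0.045,0,0,0,0],[-1,-0.5,0.09,0,0,0,0],[-1,-0.75,0.14,0,0,0,0],[-1,-0.99,0.183,0,0,0,0]]}}

```text
t: 15.2
ee_pos: [541.3, -144.5, 134.6]
ee_rot: [0.728, 0.685, -0.001, -0.001]
contact_force: [-0.5, 0.4, -1.2]
width: 44.5
finger_force: 41.3
```

>>> {"fn": "step_arm", "kwargs": {"steps": [[-1,-0.25,0.045,0,0,0,0],[-1,-0.5,0.09,0,0,0,0],[-1,-0.7,0.13,0,0,0,0],[-1,-0.85,0.16,0,0,0,0],[-1,-0.95,0.183,0,0,0,0],[-1,-0.99,0.183,0,0,0,0],[-1,-0.99,0.183,0,0,0,0],[-1,-0.99,0.183,0,0,0,0]]}}

```text
t: 16.0
ee_pos: [557.5, -260.2, 135.9]
ee_rot: [0.727, 0.686, 0.0, -0.0]
contact_force: [0.9, 0.9, -1.1]
width: 44.7
finger_force: 41.3
```

Run:
```python
from h import *
s=arm.observe();print(s['ee_pos'],s['qpos'].round(2),s['t'],s['width'])
p,d=cams.get_image("top");q,e=cams.get_image("scene")
cv2.imwrite("pics/a4.png",np.hstack([cv2.resize(p[110:250,240:440],(400,280)),cv2.resize(q[120:260,80:280],(400,280))])[:,:,::-1])
```

```text
[ 557.52397993 -260.22138057  135.88467871] [ 0.69  0.56 -0.5   1.68  0.31  0.98  0.02] 16.0 44.698471843111875
```

View pics/a4.png

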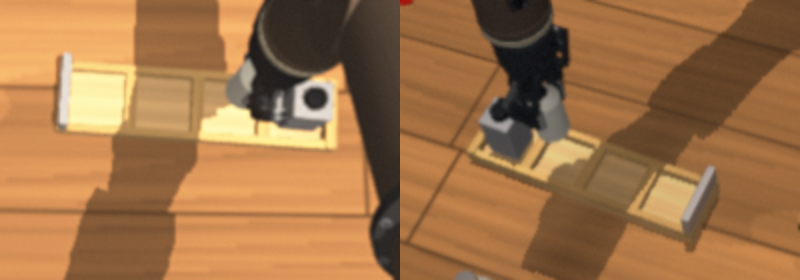

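The bottle hangs over the third bay (scene half at (552,115)), clear of the tin. I'll lower it.

>>> {"fn": "step_arm", "kwargs": {"steps": [[-1,-0.005,-0.015,0.15,0,0,0],[-1,-0.005,-0.015,0.35,0,0,0],[-1,-0.005,-0.015,0.52,0,0,0],[-1,-0.005,-0.015,0.63,0,0,0],[-1,-0.005,-0.015,0.68,0,0,0],[-1,-0.005,-0.015,0.7,0,0,0],[-1,-0.005,-0.015,0.715,0,0,0],[-1,-0.005,-0.015,0.72,0,0,0],[-1,-0.005,-0.015,0.725,0,0,0],[-1,-0.005,-0.015,0.725,0,0,0]]}}

```text
t: 17.1
ee_pos: [556.1, -262.3, 49.9]
ee_rot: [0.728, 0.686, 0.0, 0.001]
contact_force: [-1.5, 0.3, 4.0]
width: 44.7
finger_force: 41.8
```

>>> {"fn": "step_arm", "kwargs": {"steps": [[1,0,0,0,0,0,0],[1,0,0,0,0,0,0],[1,0,0,0,0,0,0],[1,0,0,0,0,0,0],[1,0,0,0,0,0,0],[1,0,0,0,0,0,0]]}}

```text
t: 17.7
ee_pos: [555.6, -262.1, 48.9]
ee_rot: [0.728, 0.686, -0.0, -0.0]
contact_force: [0.0, 0.6, -0.5]
width: 85.4
finger_force: 0.0
```

>>> {"fn": "step_arm", "kwargs": {"steps": [[1,0,0,-0.15,0,0,0],[1,0,0,-0.4,0,0,0],[1,0,0,-0.7,0,0,0],[1,0,0,-0.95,0,0,0],[1,0,0,-0.95,0,0,0],[1,0,0,-0.95,0,0,0]]}}

```text
t: 18.3
ee_pos: [555.9, -262.3, 163.4]
ee_rot: [0.728, 0.686, 0.0, 0.001]
contact_force: [0.2, -0.6, -0.8]
width: 85.2
finger_force: 0.0
```

>>> {"fn": "step_arm", "kwargs": {"steps": [[1,0.4,-0.07,0,0,0,0],[1,0.93,-0.154,0,0,0,0],[1,0.93,-0.154,0,0,0,0]]}}

```text
t: 18.6
ee_pos: [542.6, -143.2, 161.9]
ee_rot: [0.726, 0.688, 0.0, -0.002]
contact_force: [-0.2, -0.2, 0.6]
width: 84.9
finger_force: 0.0
```

>>> {"fn": "step_arm", "kwargs": {"steps": [[1,0.4,-0.07,0,0,0,0],[1,0.8,-0.13,0,0,0,0],[1,0.93,-0.154,0,0,0,0]]}}

```text
t: 18.9
ee_pos: [530.6, -31.5, 162.1]
ee_rot: [0.726, 0.688, 0.0, -0.001]
contact_force: [1.3, 0.4, 0.4]
width: 85.5
finger_force: 0.0
```

>>> {"fn": "step_arm", "kwargs": {"steps": [[1,0.4,-0.07,0,0,0,0],[1,0.8,-0.13,0,0,0,0],[1,0.93,-0.154,0,0,0,0]]}}

```text
t: 19.2
ee_pos: [518.6, 80.8, 162.2]
ee_rot: [0.726, 0.688, 0.0, -0.001]
contact_force: [0.2, -0.5, -0.1]
width: 85.3
finger_force: 0.0
```

>>> {"fn": "step_arm", "kwargs": {"steps": [[1,0.4,-0.07,0,0,0,0],[1,0.8,-0.13,0,0,0,0],[1,0.93,-0.154,0,0,0,0]]}}

```text
t: 19.5
ee_pos: [506.5, 193.4, 162.1]
ee_rot: [0.726, 0.688, 0.0, -0.001]
contact_force: [0.5, -0.8, 0.5]
width: 85.2
finger_force: 0.0
```

>>> {"fn": "step_arm", "kwargs": {"steps": [[1,0.4,-0.07,0,0,0,0],[1,0.8,-0.13,0,0,0,0],[1,0.92,-0.154,0,0,0,0],[1,0.92,-0.154,0,0,0,0],[1,0.92,-0.154,0,0,0,0],[1,0.92,-0.154,0,0,0,0],[1,0.92,-0.154,0,0,0,0],[1,0.92,-0.154,0,0,0,0]]}}

```text
t: 20.3
ee_pos: [497.0, 297.9, 162.9]
ee_rot: [0.728, 0.685, -0.0, 0.0]
contact_force: [0.0, -1.2, -0.6]
width: 85.5
finger_force: 0.0
```

Run:
```python
from h import *
s=arm.observe();print(s['ee_pos'],s['qpos'].round(2),s['t'],s['width'])
p,d=cams.get_image("top");q,e=cams.get_image("scene")
for n,dd in(("top",d),("scene",e)):
    W=cloud(n,dd)
    for nm,x,y,z in(("bottle",556,-263,50),("can",499,300,95),("jar",499.5,383,70)):
        m=W[(W[...,2]>z)&(W[...,2]<125)&(abs(W[...,0]-x)<32)&(abs(W[...,1]-y)<32)]
        if len(m): print(n,nm,len(m),(m.min(0)+m.max(0))[:2]/2,m.max(0)[2])
cv2.imwrite("pics/a5.png",np.hstack([cv2.resize(q[140:280,250:450],(400,280)),cv2.resize(q[120:260,80:280],(400,280))])[:,:,::-1])
```

```text
[497.00877334 297.91148982 162.86282342] [-0.21  0.5  -0.61  1.73  0.33  1.01 -0.99] 20.3 85.4767294365725
top bottle 327 [ 554.66036488 -263.59450763] 115.92206493791093
scene bottle 281 [ 555.82825983 -263.33672613] 117.84147943532355
scene can 223 [502.52384071 299.47304731] 109.10813350721048
scene jar 362 [501.13702223 382.84160542] 88.19479118250251
```

View pics/a5.png

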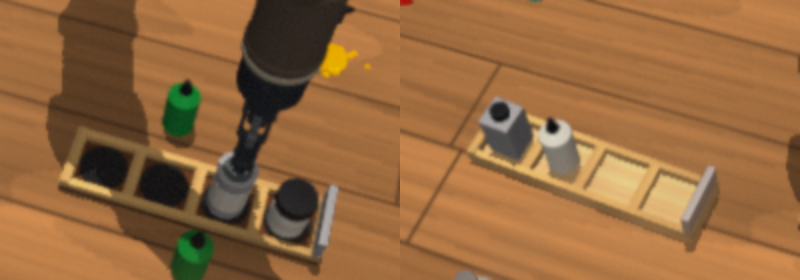

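The bottle stands upright in the third bay (right half at (558,150)) and the gripper is over the can (left half at (240,165)). Now the can.

>>> {"fn": "step_arm", "kwargs": {"steps": [[1,0.014,0.018,0.1,0,0,0],[1,0.014,0.018,0.35,0,0,0],[1,0.014,0.018,0.6,0,0,0],[1,0.014,0.018,0.82,0,0,0],[1,0.014,0.018,0.92,0,0,0],[1,0.014,0.018,0.92,0,0,0],[1,0.014,0.018,0.92,0,0,0]]}}

```text
t: 21.1
ee_pos: [499.1, 301.2, 53.0]
ee_rot: [0.728, 0.686, 0.0, -0.0]
contact_force: [-0.3, 0.5, 0.4]
width: 85.6
finger_force: 0.0
```

>>> {"fn": "step_arm", "kwargs": {"steps": [[-1,0,0,0,0,0,0],[-1,0,0,0,0,0,0],[-1,0,0,0,0,0,0],[-1,0,0,0,0,0,0],[-1,0,0,0,0,0,0],[-1,0,0,0,0,0,0],[-1,0,0,0,0,0,0],[-1,0,0,0,0,0,0]], "newtons": 50}}

```text
t: 21.9
ee_pos: [499.3, 301.1, 53.7]
ee_rot: [0.728, 0.686, 0.001, 0.0]
contact_force: [-1.2, -1.9, 6.3]
width: 49.6
finger_force: 50.9
```

>>> {"fn": "step_arm", "kwargs": {"steps": [[-1,0,0,-0.08,0,0,0],[-1,0,0,-0.2,0,0,0],[-1,0,0,-0.4,0,0,0],[-1,0,0,-0.6,0,0,0],[-1,0,0,-0.7,0,0,0],[-1,0,0,-0.7,0,0,0]]}}

```text
t: 22.5
ee_pos: [499.7, 301.5, 138.8]
ee_rot: [0.728, 0.686, 0.002, 0.0]
contact_force: [-0.1, -0.7, -3.4]
width: 49.2
finger_force: 52.2
```

>>> {"fn": "step_arm", "kwargs": {"steps": [[-1,-0.06,0.01,0,0,0,0],[-1,-0.16,0.03,0,0,0,0],[-1,-0.32,0.06,0,0,0,0],[-1,-0.54,0.1,0,0,0,0],[-1,-0.76,0.14,0,0,0,0],[-1,-0.99,0.19,0,0,0,0]]}}

```text
t: 23.1
ee_pos: [513.8, 178.2, 135.3]
ee_rot: [0.728, 0.686, -0.001, -0.0]
contact_force: [1.5, 0.2, -2.5]
width: 49.1
finger_force: 52.2
```

>>> {"fn": "step_arm", "kwargs": {"steps": [[-1,-0.25,0.045,0,0,0,0],[-1,-0.5,0.09,0,0,0,0],[-1,-0.75,0.14,0,0,0,0],[-1,-0.99,0.19,0,0,0,0]]}}

```text
t: 23.5
ee_pos: [529.3, 57.8, 135.4]
ee_rot: [0.728, 0.685, -0.001, -0.0]
contact_force: [0.5, -0.4, -2.4]
width: 49.0
finger_force: 52.2
```

>>> {"fn": "step_arm", "kwargs": {"steps": [[-1,-0.25,0.045,0,0,0,0],[-1,-0.5,0.09,0,0,0,0],[-1,-0.75,0.14,0,0,0,0],[-1,-0.99,0.19,0,0,0,0]]}}

```text
t: 23.9
ee_pos: [544.6, -61.9, 135.3]
ee_rot: [0.728, 0.685, -0.001, -0.001]
contact_force: [0.6, -0.1, -2.1]
width: 49.3
finger_force: 52.2
```

>>> {"fn": "step_arm", "kwargs": {"steps": [[-1,-0.25,0.045,0,0,0,0],[-1,-0.5,0.09,0,0,0,0],[-1,-0.7,0.13,0,0,0,0],[-1,-0.85,0.16,0,0,0,0],[-1,-0.95,0.18,0,0,0,0],[-1,-0.98,0.18,0,0,0,0],[-1,-0.98,0.18,0,0,0,0],[-1,-0.98,0.18,0,0,0,0]]}}

```text
t: 24.7
ee_pos: [560.2, -176.5, 136.4]
ee_rot: [0.727, 0.686, 0.0, -0.0]
contact_force: [0.4, 0.8, -2.8]
width: 48.8
finger_force: 52.2
```

>>> {"fn": "step_arm", "kwargs": {"steps": [[-1,0,0,0.15,0,0,0],[-1,0,0,0.35,0,0,0],[-1,0,0,0.52,0,0,0],[-1,0,0,0.63,0,0,0],[-1,0,0,0.68,0,0,0],[-1,0,0,0.7,0,0,0],[-1,0,0,0.715,0,0,0],[-1,0,0,0.72,0,0,0],[-1,0,0,0.725,0,0,0],[-1,0,0,0.725,0,0,0]]}}

```text
t: 25.7
ee_pos: [560.9, -177.8, 50.7]
ee_rot: [0.728, 0.686, 0.0, 0.001]
contact_force: [-2.5, 1.2, 4.0]
width: 48.7
finger_force: 52.8
```

>>> {"fn": "step_arm", "kwargs": {"steps": [[1,0,0,0,0,0,0],[1,0,0,0,0,0,0],[1,0,0,0,0,0,0],[1,0,0,0,0,0,0],[1,0,0,0,0,0,0],[1,0,0,0,0,0,0]]}}

```text
t: 26.3
ee_pos: [560.4, -177.8, 49.5]
ee_rot: [0.728, 0.686, 0.0, -0.0]
contact_force: [-0.5, -1.3, 1.1]
width: 85.3
finger_force: 0.0
```

>>> {"fn": "step_arm", "kwargs": {"steps": [[1,0,0,-0.15,0,0,0],[1,0,0,-0.4,0,0,0],[1,0,0,-0.7,0,0,0],[1,0,0,-0.95,0,0,0],[1,0,0,-0.95,0,0,0],[1,0,0,-0.95,0,0,0]]}}

```text
t: 26.9
ee_pos: [560.7, -178.0, 164.0]
ee_rot: [0.728, 0.686, 0.0, 0.001]
contact_force: [-0.0, -0.6, -0.8]
width: 85.5
finger_force: 0.0
```

>>> {"fn": "step_arm", "kwargs": {"steps": [[1,0.4,-0.07,0,0,0,0],[1,0.93,-0.16,0,0,0,0],[1,0.93,-0.16,0,0,0,0]]}}

```text
t: 27.2
ee_pos: [546.4, -59.1, 162.6]
ee_rot: [0.726, 0.688, 0.0, -0.002]
contact_force: [0.4, -0.7, -0.2]
width: 85.2
finger_force: 0.0
```

>>> {"fn": "step_arm", "kwargs": {"steps": [[1,0.4,-0.07,0,0,0,0],[1,0.8,-0.13,0,0,0,0],[1,0.93,-0.16,0,0,0,0]]}}

```text
t: 27.5
ee_pos: [533.8, 53.0, 162.7]
ee_rot: [0.726, 0.688, 0.0, -0.001]
contact_force: [-0.1, -0.5, 0.3]
width: 85.3
finger_force: 0.0
```

>>> {"fn": "step_arm", "kwargs": {"steps": [[1,0.4,-0.07,0,0,0,0],[1,0.8,-0.13,0,0,0,0],[1,0.93,-0.16,0,0,0,0]]}}

```text
t: 27.8
ee_pos: [521.0, 165.5, 162.7]
ee_rot: [0.726, 0.688, 0.0, -0.001]
contact_force: [-0.3, 0.1, -0.4]
width: 85.4
finger_force: 0.0
```

>>> {"fn": "step_arm", "kwargs": {"steps": [[1,0.4,-0.07,0,0,0,0],[1,0.8,-0.13,0,0,0,0],[1,0.93,-0.16,0,0,0,0]]}}

```text
t: 28.1
ee_pos: [508.0, 277.9, 162.6]
ee_rot: [0.726, 0.688, 0.0, -0.002]
contact_force: [-0.0, 0.7, 0.1]
width: 85.2
finger_force: 0.0
```

>>> {"fn": "step_arm", "kwargs": {"steps": [[1,0.4,-0.07,0,0,0,0],[1,0.8,-0.13,0,0,0,0],[1,0.91,-0.14,0,0,0,0],[1,0.91,-0.14,0,0,0,0],[1,0.91,-0.14,0,0,0,0],[1,0.91,-0.14,0,0,0,0],[1,0.91,-0.14,0,0,0,0],[1,0.91,-0.14,0,0,0,0]]}}

```text
t: 28.9
ee_pos: [500.6, 381.1, 163.5]
ee_rot: [0.728, 0.685, -0.0, 0.0]
contact_force: [-0.3, 0.6, 0.8]
width: 85.5
finger_force: 0.0
```

Run:
```python
from h import *
s=arm.observe();print(s['ee_pos'],s['qpos'].round(2),s['t'],s['width'])
p,d=cams.get_image("top");q,e=cams.get_image("scene")
for n,dd in(("top",d),("scene",e)):
    W=cloud(n,dd)
    for nm,x,y,z in(("can",560.4,-178.6,95),("jar",499.5,383,70)):
        m=W[(W[...,2]>z)&(W[...,2]<125)&(abs(W[...,0]-x)<32)&(abs(W[...,1]-y)<32)]
        if len(m): print(n,nm,len(m),(m.min(0)+m.max(0))[:2]/2,m.max(0)[2])
cv2.imwrite("pics/a6.png",np.hstack([cv2.resize(q[140:280,250:450],(400,280)),cv2.resize(q[120:260,80:280],(400,280))])[:,:,::-1])
```

```text
[500.62754974 381.10622534 163.53162618] [-0.34  0.58 -0.61  1.61  0.37  1.07 -1.11] 28.9 85.51067263215555
top can 372 [ 561.05083451 -179.1136268 ] 107.8360949825626
scene can 275 [ 561.02634831 -179.12963726] 107.75673304686552
scene jar 315 [501.67524288 382.01869609] 87.27128583890362
```

View pics/a6.png

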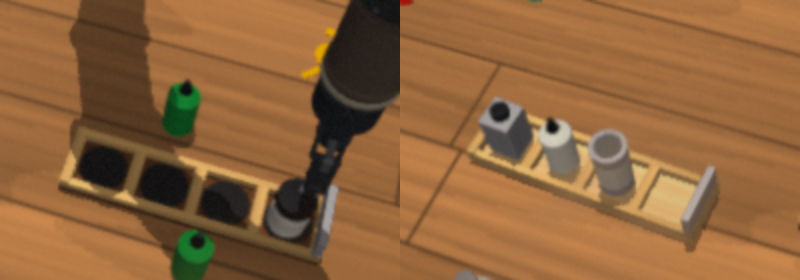

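The can stands in the second bay (right half at (612,160)) and the gripper is above the jar (left half at (300,200)). Now the jar, gripped by the lid.

>>> {"fn": "step_arm", "kwargs": {"steps": [[1,0.004,0,0.1,0,0,0],[1,0.004,0,0.35,0,0,0],[1,0.004,0,0.6,0,0,0],[1,0.004,0,0.82,0,0,0],[1,0.004,0,0.96,0,0,0],[1,0.004,0,0.96,0,0,0],[1,0.004,0,0.96,0,0,0]]}}

```text
t: 29.7
ee_pos: [500.1, 383.2, 48.6]
ee_rot: [0.728, 0.686, 0.0, -0.0]
contact_force: [0.7, 0.6, -0.2]
width: 85.1
finger_force: 0.0
```

>>> {"fn": "step_arm", "kwargs": {"steps": [[-1,0,0,0,0,0,0],[-1,0,0,0,0,0,0],[-1,0,0,0,0,0,0],[-1,0,0,0,0,0,0],[-1,0,0,0,0,0,0],[-1,0,0,0,0,0,0],[-1,0,0,0,0,0,0],[-1,0,0,0,0,0,0]], "newtons": 50}}

```text
t: 30.5
ee_pos: [500.6, 383.6, 49.9]
ee_rot: [0.728, 0.686, 0.001, 0.0]
contact_force: [-1.3, -0.1, 5.8]
width: 52.7
finger_force: 51.5
```

>>> {"fn": "step_arm", "kwargs": {"steps": [[-1,0,0,-0.08,0,0,0],[-1,0,0,-0.2,0,0,0],[-1,0,0,-0.4,0,0,0],[-1,0,0,-0.6,0,0,0],[-1,0,0,-0.7,0,0,0],[-1,0,0,-0.7,0,0,0],[-1,0,0,-0.7,0,0,0]]}}

```text
t: 31.2
ee_pos: [500.0, 382.5, 132.0]
ee_rot: [0.728, 0.686, -0.0, 0.0]
contact_force: [-0.4, -0.3, -2.1]
width: 52.9
finger_force: 52.9
```

Run:
```python
from h import *
s=arm.observe();print(s['ee_pos'],s['qpos'].round(2),s['t'],s['width'])
q,e=cams.get_image("scene")
cv2.imwrite("pics/a7.png",cv2.resize(q[120:280,330:490],(480,480))[:,:,::-1])
```

```text
[500.00566403 382.46721689 132.01219097] [-0.35  0.61 -0.6   1.64  0.39  1.02 -1.13] 31.2 52.877729965643
```

View pics/a7.png

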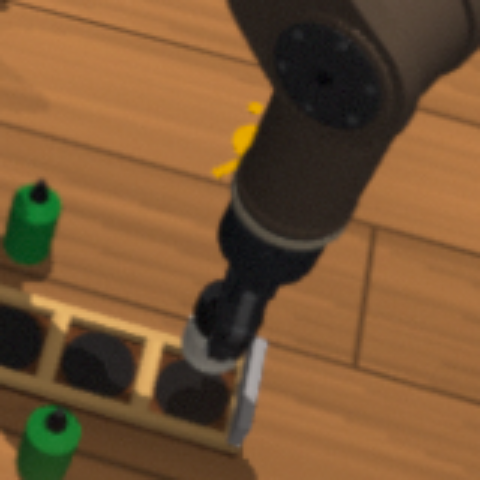

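The jar is held upright by its lid at (210,350), above its bay. I'll carry it over.

>>> {"fn": "step_arm", "kwargs": {"steps": [[-1,-0.06,0.01,0,0,0,0],[-1,-0.16,0.03,0,0,0,0],[-1,-0.32,0.06,0,0,0,0],[-1,-0.54,0.11,0,0,0,0],[-1,-0.76,0.15,0,0,0,0],[-1,-0.98,0.2,0,0,0,0]]}}

```text
t: 31.85
ee_pos: [516.9, 261.5, 131.6]
ee_rot: [0.728, 0.686, -0.001, 0.0]
contact_force: [-0.1, -0.0, -2.1]
width: 52.9
finger_force: 52.9
```

>>> {"fn": "step_arm", "kwargs": {"steps": [[-1,-0.25,0.05,0,0,0,0],[-1,-0.5,0.1,0,0,0,0],[-1,-0.75,0.15,0,0,0,0],[-1,-0.98,0.2,0,0,0,0]]}}

```text
t: 32.25
ee_pos: [533.7, 142.1, 131.7]
ee_rot: [0.728, 0.685, -0.001, 0.0]
contact_force: [0.7, 0.2, -2.8]
width: 52.7
finger_force: 52.9
```

>>> {"fn": "step_arm", "kwargs": {"steps": [[-1,-0.25,0.05,0,0,0,0],[-1,-0.5,0.1,0,0,0,0],[-1,-0.75,0.15,0,0,0,0],[-1,-0.98,0.2,0,0,0,0]]}}

```text
t: 32.65
ee_pos: [550.3, 23.4, 131.8]
ee_rot: [0.728, 0.685, -0.001, -0.0]
contact_force: [1.3, 0.7, -2.3]
width: 52.3
finger_force: 52.9
```

>>> {"fn": "step_arm", "kwargs": {"steps": [[-1,-0.25,0.045,0,0,0,0],[-1,-0.5,0.09,0,0,0,0],[-1,-0.7,0.13,0,0,0,0],[-1,-0.85,0.17,0,0,0,0],[-1,-0.95,0.19,0,0,0,0],[-1,-0.98,0.19,0,0,0,0],[-1,-0.98,0.19,0,0,0,0],[-1,-0.98,0.19,0,0,0,0]]}}

```text
t: 33.45
ee_pos: [566.5, -91.1, 132.3]
ee_rot: [0.727, 0.686, 0.0, -0.0]
contact_force: [-0.8, -0.0, -2.0]
width: 52.7
finger_force: 52.9
```

>>> {"fn": "step_arm", "kwargs": {"steps": [[-1,-0.012,-0.01,0.15,0,0,0],[-1,-0.012,-0.01,0.35,0,0,0],[-1,-0.012,-0.01,0.52,0,0,0],[-1,-0.012,-0.01,0.63,0,0,0],[-1,-0.012,-0.01,0.68,0,0,0],[-1,-0.012,-0.01,0.7,0,0,0],[-1,-0.012,-0.01,0.715,0,0,0],[-1,-0.012,-0.01,0.72,0,0,0],[-1,-0.012,-0.01,0.725,0,0,0],[-1,-0.012,-0.01,0.725,0,0,0]]}}

```text
t: 34.45
ee_pos: [566.0, -93.5, 46.8]
ee_rot: [0.728, 0.686, 0.0, 0.001]
contact_force: [-4.0, 0.3, 9.0]
width: 52.6
finger_force: 53.8
```

Contact is firm, so I'll release, lift and check.

>>> {"fn": "step_arm", "kwargs": {"steps": [[1,0,0,0,0,0,0],[1,0,0,0,0,0,0],[1,0,0,0,0,0,0],[1,0,0,0,0,0,0],[1,0,0,0,0,0,0],[1,0,0,0,0,0,0]]}}

```text
t: 35.05
ee_pos: [565.4, -93.7, 45.2]
ee_rot: [0.728, 0.686, -0.0, -0.0]
contact_force: [1.0, 0.8, -1.0]
width: 85.7
finger_force: 0.0
```

>>> {"fn": "step_arm", "kwargs": {"steps": [[1,0,0,-0.15,0,0,0],[1,0,0,-0.4,0,0,0],[1,0,0,-0.7,0,0,0],[1,0,0,-0.95,0,0,0],[1,0,0,-0.95,0,0,0],[1,0,0,-0.95,0,0,0]]}}

```text
t: 35.65
ee_pos: [565.7, -93.9, 159.8]
ee_rot: [0.728, 0.686, 0.0, 0.001]
contact_force: [-0.6, 0.5, -0.8]
width: 85.3
finger_force: 0.0
```

>>> {"fn": "step_arm", "kwargs": {"steps": [[1,0.4,-0.07,0,0,0,0],[1,0.9,-0.5,0,0,0,0],[1,0.9,-0.5,0,0,0,0],[1,0.9,-0.5,0,0,0,0],[1,0.9,-0.5,0,0,0,0]]}}

```text
t: 36.15
ee_pos: [511.3, 17.6, 158.4]
ee_rot: [0.727, 0.686, -0.001, -0.0]
contact_force: [0.9, -0.7, 0.6]
width: 85.5
finger_force: 0.0
```

>>> {"fn": "step_arm", "kwargs": {"steps": [[1,0.9,-0.5,0,0,0,0],[1,0.9,-0.5,0,0,0,0],[1,0.9,-0.5,0,0,0,0],[1,0.9,-0.5,0,0,0,0],[1,0.9,-0.5,0,0,0,0]]}}

```text
t: 36.65
ee_pos: [459.1, 128.0, 158.8]
ee_rot: [0.728, 0.685, -0.0, 0.0]
contact_force: [-0.4, -1.6, -0.9]
width: 85.6
finger_force: 0.0
```

Run:
```python
from h import *
s=arm.observe();print(s['ee_pos'],s['t'],s['contact_force'])
p,d=cams.get_image("top");q,e=cams.get_image("scene")
for n,dd in(("top",d),("scene",e)):
    W=cloud(n,dd)
    for nm,x,y,z in(("jar",565,-94,72),("can",560.4,-178.6,95),("bottle",556,-263,50),("tin",551,-348,78)):
        m=W[(W[...,2]>z)&(W[...,2]<125)&(abs(W[...,0]-x)<33)&(abs(W[...,1]-y)<33)]
        if len(m): print(n,nm,len(m),((m.min(0)+m.max(0))[:2]/2).round(1),m.max(0)[2].round(1),np.percentile(m[:,2],80).round(1))
cv2.imwrite("pics/a8.png",np.hstack([cv2.resize(p[110:250,240:440],(400,280)),cv2.resize(q[120:260,80:280],(400,280))])[:,:,::-1])
```

```text
[459.11404521 128.03733432 158.75788792] 36.65 [-0.37863948 -1.56641002 -0.86506598]
top jar 388 [565.3 -95.1] 85.4 81.3
top can 375 [ 561.2 -179.3] 106.9 103.7
top bottle 329 [ 554.6 -263.7] 118.8 92.2
top tin 371 [ 550.1 -347.8] 99.8 93.2
scene jar 298 [565.5 -94.1] 85.6 81.2
scene can 278 [ 560.7 -180.1] 107.6 103.9
scene bottle 278 [ 555.6 -262.9] 115.7 92.5
scene tin 242 [ 553.5 -346.8] 100.0 93.1
```

View pics/a8.png

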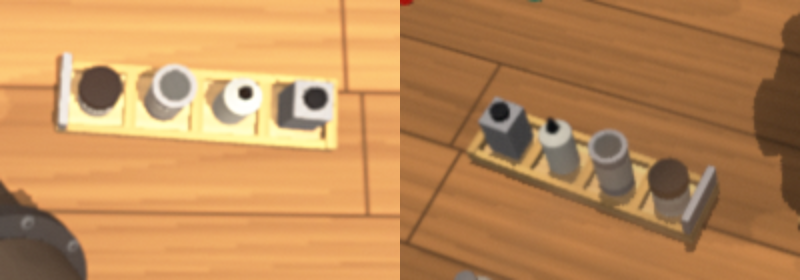

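All four pots stand upright in the rack in the order jar, can, bottle, tin from its plate (top half at (100,90), (170,92), (238,100), (305,104)). All are within 2 mm of their bay centres, and the arm is clear.

```bash
python3 -c "
from cell import arm
print(arm.sign_off())"
```

```text
the job is handed in; nothing more can be done
None
```

The job is handed in at about 37 s: jar, can, bottle and tin stand upright in the rack in that order from its steel plate, each within about 3 mm of its bay centre by the cameras; no verdict was returned.

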